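# Snap the hook-and-clip lid on to the pantry tub

### The job

Close the white rectangular storage tub with its own lid: hook the lid's two tongues under the tub's two catches, then press the opposite edge down until both clips have snapped over it and the lid is fully home. Press no harder than it needs: the tray under the tub has rubber feet that must not be squashed (35 N at most). Leave the other things on the counter where they are.

Things in the scene. Friction and masses are not known exactly. Their poses are not given: they have to be found in the camera images.
- tub: White rectangular food tub standing in the wooden tray on its soft liner, a smaller grey tub nested inside. Origin: centre of the underside; z up. Outer 130 mm along x, 180 along y; walls 5 mm; open top, rim at z = 75 mm. It cannot shift sideways, but a push down of over some 3 N sinks it into the liner and it stays sunk: by 1 to 16 mm (it varies), then it is solid.
- tray (a joint): Wooden tray under the tub, 150 x 200 mm, on four rubber feet, held to the counter. Value: how far the feet are squashed, in m: 0 at rest, about 0.001 m for every 18 N of downward push on the tub. It must stay below 0.002 m (about 35 N).
- lid: White rectangular lid, about 0.13 kg, lying flat. Origin: centre of the plate's underside, 8 mm over the counter at the start; closed: at z = 75 mm in the tub's frame, axes along the tub's. Plate 5 mm thick, x -64 to +60, y +-90 mm. Grip bar on top in the middle: 16 mm in x, 60 in y, top 27 mm above the origin. Two ribs below, 8 mm deep, fit between the tub's y sides with 5 mm play.
- tub_catch_left (a point): Rigid catch on the tub's +x wall, 34 mm wide; this point lies at rim height under the edge of its lip (tub frame 64, +45, 75 mm). The lip reaches from x = 79 in to x = 64 mm, underside 9 mm and top 13.5 mm above the rim; the slot is closed behind at x = 74 mm. Tilt the lid about 0.2 rad, tongues low, and slide them under. Axes as the tub.
- clip_left (a joint): Sprung clip on the tub's -x wall at y = +50 mm, 26 mm wide: 0 at rest or snapped, up to 0.009 m pushed outward (tub -x). Nose over the lid's edge to x = -59 mm, 6 to 9 mm above the rim; over it a ramp leaning out to x = -66, 22 mm above the rim. Spring 1.8 N at rest plus 600 N/m: pressing at lid_press_left takes some 8 to 18 N until it snaps, then the lid stops on the rim.
- lid_tongue_left (a point): Underside of the tip of the lid's tongue (lid frame 72.5, +45, 0 mm); the tongue is 24 mm wide, 4 mm thick and sticks 12.5 mm out of the plate's +x edge. Axes as the lid.
- lid_press_left (a point): Point on the lid's top face in line with the clip, to press on (lid frame -36, +50, 5 mm); closed, it is 80 mm above the tub's underside. Axes as the lid.
- tub_catch_right (a point): Rigid catch on the tub's +x wall, 34 mm wide; this point lies at rim height under the edge of its lip (tub frame 64, -45, 75 mm). The lip reaches from x = 79 in to x = 64 mm, underside 9 mm and top 13.5 mm above the rim; the slot is closed behind at x = 74 mm. Tilt the lid about 0.2 rad, tongues low, and slide them under. Axes as the tub.
- clip_right (a joint): Sprung clip on the tub's -x wall at y = -50 mm, 26 mm wide: 0 at rest or snapped, up to 0.009 m pushed outward (tub -x). Nose over the lid's edge to x = -59 mm, 6 to 9 mm above the rim; over it a ramp leaning out to x = -66, 22 mm above the rim. Spring 1.8 N at rest plus 600 N/m: pressing at lid_press_right takes some 8 to 18 N until it snaps, then the lid stops on the rim.
- lid_tongue_right (a point): Underside of the tip of the lid's tongue (lid frame 72.5, -45, 0 mm); the tongue is 24 mm wide, 4 mm thick and sticks 12.5 mm out of the plate's +x edge. Axes as the lid.
- lid_press_right (a point): Point on the lid's top face in line with the clip, to press on (lid frame -36, -50, 5 mm); closed, it is 80 mm above the tub's underside. Axes as the lid.
- spoon: wooden spoon about 200 mm long, lying; bystander; origin under it
- spice_jar: small amber spice jar, 42 mm across, 68 mm tall; bystander; origin centre of its underside
- round_lid: round white lid, 90 mm across, 20 mm tall with its knob; belongs to something else; bystander; origin centre of its underside
- mug: white mug, 80 mm across, 90 mm tall; bystander; origin centre of its underside
- plain_tub: plain open white tub 110 x 150 x 60 mm without catches or clips; bystander; origin centre of its underside
- bowl: white bowl 120 mm across, 50 mm tall; bystander; origin centre of its underside
- pepper_mill: wooden pepper mill 52 mm across, 120 mm tall; bystander; origin centre of its underside
Things that resemble listed ones, but are neither listed nor needed, are in the scene too. What is shaped like the lid but brown is not meant.

How it is judged (in metres and radians):
On the way:
1. both tongues are under the catches while the clip edge is still up (x of lid_tongue_left in the frame of tub between 0.067 and 0.0765 m and z of lid_tongue_left in the frame of tub between 0.072 and 0.0805 m and horizontal distance between lid_tongue_left and tub_catch_left below 0.0145 m and x of lid_tongue_right in the frame of tub between 0.067 and 0.0765 m and z of lid_tongue_right in the frame of tub between 0.072 and 0.0805 m and horizontal distance between lid_tongue_right and tub_catch_right below 0.0145 m and z of lid_press_left in the frame of tub above 0.0845 m).
At the end, for the whole second after the job is handed in: Both tongue tips are under their own catches (3 to 12.5 mm past the lip's edge, less than 5.5 mm above the rim height), both press points are within 3 mm of their closed height (80 mm), both clips have sprung back (under 2 mm), and the lid is at rest and let go (x of lid_tongue_left in the frame of tub between 0.067 and 0.0765 m and z of lid_tongue_left in the frame of tub between 0.072 and 0.0805 m and horizontal distance between lid_tongue_left and tub_catch_left below 0.0145 m and x of lid_tongue_right in the frame of tub between 0.067 and 0.0765 m and z of lid_tongue_right in the frame of tub between 0.072 and 0.0805 m and horizontal distance between lid_tongue_right and tub_catch_right below 0.0145 m and z of each of lid_press_left, lid_press_right in the frame of tub below 0.083 m and value of joint each of clip_left, clip_right below 0.002 m and linear speed of lid below 0.02 m/s and angular speed of lid below 0.1 rad/s); the robot touches nothing.
It fails at once if the tub is pressed so hard that the tray's feet are squashed by 2 mm (about 35 N) (value of joint tray above 0.002 m).
It fails at once if another thing on the counter is moved more than 40 mm (distance of any of spoon, spice_jar, round_lid, mug, plain_tub, bowl, pepper_mill from where it was at the start of the episode above 0.04 m).
It fails at once if another thing on the counter is tipped over (angle between any of spice_jar, round_lid, mug, plain_tub, bowl, pepper_mill's own z axis and vertical above 0.6 rad).
It also fails if it takes over 48 s, if anything falls off the work surface, if the arm or the gripper's body presses on something with over 40 N, if the wrist force passes 120 N, or if a joint passes its speed limit or range.

### The arm

A 6-joint arm with a two-finger parallel gripper is mounted at the origin on the work surface. World frame = base frame: x ahead of the robot, y to its left, z up, the work surface at z = 0. Lengths are in m, angles in degrees, forces in N, time in s.
With the tool pointing down it reaches from about 0.4 to 0.825 m from the base axis. Payload 7 kg.
Tool frame: the origin (TCP) lies midway between the tips of the shut fingers; the grasp point (between the pads) lies 19 mm behind it; z points along the fingers, y is the line along which they close (so a half turn about z gives the same grasp; the last joint's range is limited). The gripper opens to 88 mm and grips with 3 to 60 N. Pads are 19 mm wide; open, the fingers measure 130 mm over their backs; the gripper's body (78 mm by 193 mm) begins 47 mm behind the grasp point.
Start: joints at [16.507, 20.546, 0.682, 0, -70.136, -16.507], TCP at [0.675, -0, 0.227] pointing down, gripper open.
Joint ranges: [-176.03, 176.03], [-82.01, 121.73], [-58.28, 71.71], [-173.87, 95.51], [-174.79, -0.11], [-173.66, 173.66]. Speed limits (degrees/s): [136.94, 136.94, 172.46, 180, 180, 180].

### API

Orientations are given as [roll, pitch, yaw] about the fixed x, y, z axes, in that order (R = Rz(yaw) Ry(pitch) Rx(roll)).
In Python, from plant import r gives the robot as it stands. The module is installed in compiled form; this text tells all that it offers.
- The arm moves only by the tool play_rows, never from a script. Its argument "rows" is a list of rows, each an object with "slide": the shift along the tool's x, y, z as a fraction of full scale, a list of three; "delta_rot": the turn, a rotation vector about the tool's x, y, z as a fraction of full scale, a list of three; "fingers": the opening, from -1 (shut) to 1 (fully open). In form: [{"slide": [x, y, z], "delta_rot": [rx, ry, rz], "fingers": fingers}, ...]. A call has 1 to 8 rows; each row shifts and turns the commanded pose from where the row before left it, along the tool's axes as they then stand; what a row does not reach is not made up. Full scale, the value 1, is 0.15 m for a shift and 0.08 rad for a turn. A row lasts 1/8 s, in which the tool goes at most 62.5 mm and 10.7 degrees, less where a joint would pass 70% of its speed; a pose out of reach is approached as far as the arm can. A call with a number of a shift or a turn outside -1 to 1 is refused whole. A call with a gripper value outside its range is refused whole. The fingers move at their own pace and stop on an object; "squeeze" is the grip in N (left out, the last holds). Time passes only in rows, so rows that do not move let the fingers close. It gives the time, the measured TCP pose, the force, the opening and the grip force at its end, in the units of the state.
- r.get_state(): the state, without advancing time (a new reading comes with each control period).
- r.capture(name): name is "scene" or "side" or "wrist"; returns a dict with "image" (420x560x3 uint8, blue, green, red), "fx", "fy", "cx", "cy" (pixels), "distortion" ([k1, k2, p1, p2, k3] as OpenCV has them; the pictures are not rectified), "R" (3x3) and "t" (3): a world point X has camera coordinates R X + t; the wrist camera has in their place "T_tool_cam" (4x4, takes a point from camera to tool coordinates, whose origin is the TCP and whose axes are the flange's). Camera axes: x right, y down, z forward; pixel columns grow to the right and rows downward; lengths in m; the calibration is good to about 2 mm. A picture is of the moment at which its call begins: read the wrist's pose just before it. There is no depth.
- r.close_job(): hands the job in; it is judged then, once.
The state is a dict: "time_s": time; "joints": joint angles; "qd": joint speeds; "joint_torque": joint torques, N m; "tcp_pos": TCP position; "eef_rot": TCP orientation; "contact_force": force on the tool from outside, world axes, zero at the start; "moment": the same for the moment, N m; "gripper_width": finger opening in m; "gripper_force": force on a finger pad.
Only numpy, scipy, OpenCV 4.12 (cv2) and the standard library are available. Lean on these libraries where they do the work, as an engineer would, in place of code of your own. Each camera call takes 0.05 s, during which the arm holds its last target. There are 200 camera calls.

## Working session

There is one attempt and no reset: what is moved stays moved. The work goes in short steps, Python scripts to look and compute and a tool call to move; the robot and the scene stay as the last step left them, time stands still between calls to the robot, and variables do not carry over. Pictures are saved under pics/ and viewed, at most 10 in all, crops included, and the job is handed in when it is done.

Besides the shell and the picture viewer there is one more tool, called after "Emit:" by a JSON object that holds its "api" and its "payload". play_rows: Moves the arm, as the interface text tells. Shift numbers are shares of 0.15 m and turn numbers shares of 0.08 rad, none past 1 either way. Its arguments: {"type":"object","properties":{"rows":{"type":"array"},"squeeze":{"type":"number"}},"required":["rows"]}

```bash
mkdir -p pics
cat > h.py <<'E'
import numpy as np, cv2
from scipy.spatial.transform import Rotation as Ro
from plant import r
def cam(name):
    s=r.get_state(); c=r.capture(name)
    K=np.array([[c['fx'],0,c['cx']],[0,c['fy'],c['cy']],[0,0,1]],float); D=np.array(c['distortion'],float)
    if 'R' in c: R=np.array(c['R']);t=np.array(c['t'])
    else:
        T=np.eye(4);T[:3,:3]=Ro.from_euler('xyz',s['eef_rot'],degrees=True).as_matrix();T[:3,3]=s['tcp_pos']
        M=np.linalg.inv(T@np.array(c['T_tool_cam']));R=M[:3,:3];t=M[:3,3]
    return dict(img=np.array(c['image']),K=K,D=D,R=R,t=t)
def ray(c,uv,z):
    p=cv2.undistortPoints(np.array(uv,float).reshape(-1,1,2),c['K'],c['D']).reshape(-1,2)
    d=np.c_[p,np.ones(len(p))]@c['R']; o=-c['R'].T@c['t']
    return o+d*((z-o[2])/d[:,2])[:,None]
def proj(c,X):
    return cv2.projectPoints(np.array(X,float).reshape(-1,3),cv2.Rodrigues(c['R'])[0],c['t'],c['K'],c['D'])[0].reshape(-1,2)
E
python3 - <<'E'
from h import *
import pickle
cs={n:cam(n) for n in('scene','side','wrist')}
pickle.dump(cs,open('c0.pkl','wb'))
for n in('scene','side'): print(n,-cs[n]['R'].T@cs[n]['t'])
cv2.imwrite('pics/a.png',cv2.resize(cs['scene']['img'],(800,600)))
cv2.imwrite('pics/b.png',cv2.resize(cs['side']['img'],(800,600)))
s=r.get_state();print(s['tcp_pos'],s['eef_rot'],s['contact_force'],s['time_s'])
E
```

```text
scene [ 1.13756166 -0.03292739  1.17280992]
side [-0.16631464 -0.77386834  1.00403798]
[ 6.74644810e-01 -2.44407394e-05  2.25852829e-01] [ 1.79928761e+02 -8.77351866e-03 -9.00030371e+01] [-0.29852196 -0.46663907 -0.26029419] 0.15
```

View pics/a.png

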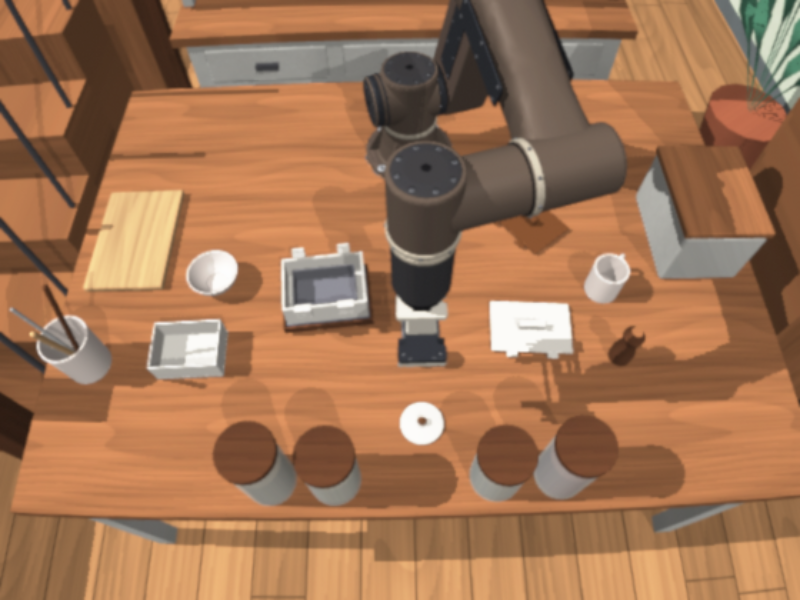

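View pics/b.png

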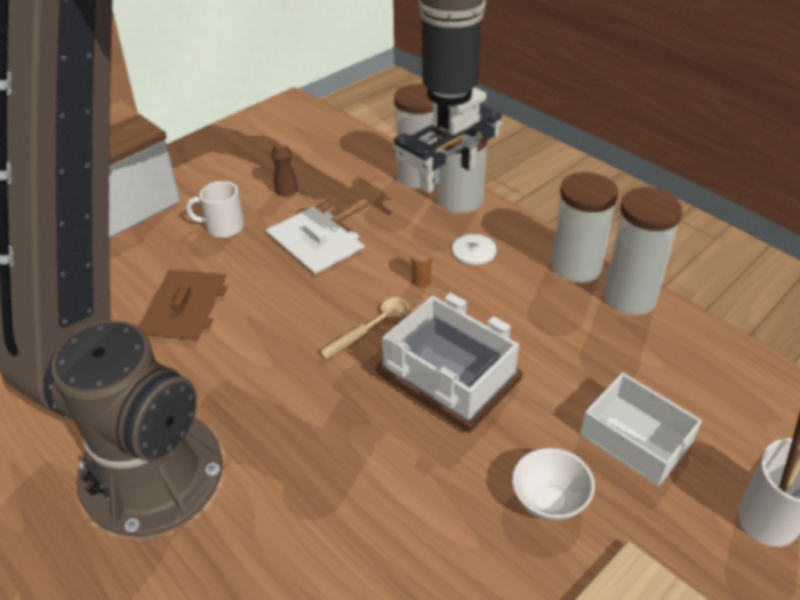

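The white lid is at scene (530,328), with its tongues on the lower edge at (514,352) and (560,352). The tub with catches and clips is at (325,290).

Look-alikes:
- Brown lid (540,228): wrong colour.
- Round lid (421,423): a bystander.
- Plain tub (187,348): no catches.

I'll check the choice, and which side the catches are on, in a crop.

Run:
```python
from h import *
import pickle
cs=pickle.load(open('c0.pkl','rb'))
a=cs['scene']['img'][165:235,190:265];b=cs['side']['img'][200:300,260:370];d=cs['scene']['img'][200:255,335:410]
f=lambda i:cv2.resize(i,(400,300),interpolation=cv2.INTER_CUBIC)
cv2.imwrite('pics/c.png',np.vstack([np.hstack([f(a),f(b)]),np.hstack([f(d),f(cs['wrist']['img'])])]))
```

```text
(no output)
```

View pics/c.png

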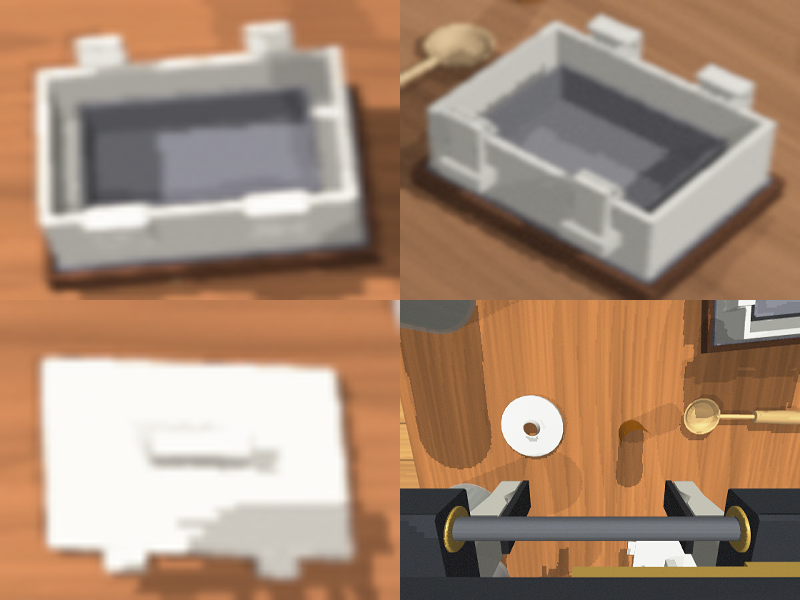

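The white lid's tongues and the tub's wide catches both face world +x. The narrow clips face the robot. Next I'll fit both poses.

```bash
cat >> h.py <<'E'
from scipy.optimize import least_squares
def fit(model,obs,x0,zfree=False):
    # obs list of (cam, idx, uv); pose x,y,yaw,(z)
    m=np.array(model,float)
    def res(p):
        X=m@Ro.from_euler('z',p[2]).as_matrix().T+[p[0],p[1],p[3] if zfree else x0[3]]
        return np.concatenate([(proj(c,X[i])-uv).ravel() for c,i,uv in obs])
    s=least_squares(res,x0 if zfree else x0[:3]); return s.x,np.abs(s.fun).max(),np.sqrt(np.mean(s.fun**2))
LID=np.array([[-64,90,5],[-64,-90,5],[60,-90,5],[60,90,5]])/1000
TUB=np.array([[-65,90,75],[-65,-90,75],[65,-90,75],[65,90,75]])/1000
E
python3 - <<'E'
from h import *
import pickle
cs=pickle.load(open('c0.pkl','rb'))
S,B,W=cs['scene'],cs['side'],cs['wrist']
f=lambda p,o,s:np.array(p,float)*s+o
# scene: left = -y, top=-x : TL=(-x,-y)
lid=f([(40,57),(337,68),(352,255),(48,248)],(335,200),(.1875,55/300))
print('lid',fit(LID,[(S,[1,0,3,2],lid)],[.6,.17,0,.008]))
ta=f([(38,72),(340,48),(357,200),(40,220)],(190,165),(.1875,70/300))
tb=f([(30,112),(158,22),(375,122),(250,208)],(260,200),(.275,100/300))
print('tub',fit(TUB,[(S,[1,0,3,2],ta),(B,[0,3,2,1],tb)],[.6,-.15,0,.02],True))
s=r.get_state();T=Ro.from_euler('xyz',s['eef_rot'],degrees=True).as_matrix();print(T)
print(np.linalg.inv(np.vstack([np.c_[W['R'],W['t']],[0,0,0,1]])),s['gripper_width'])
E
```

```text
lid (array([ 0.55508495,  0.25958555, -0.06385477]), np.float64(0.7620709483291535), np.float64(0.37202417028082063))
tub (array([ 0.47613775, -0.19996972,  0.0919278 ,  0.02667471]), np.float64(3.8396921010364053), np.float64(1.317004976875709))
[[-5.30081830e-05 -9.99999226e-01 -1.24336185e-03]
 [-9.99999987e-01  5.31985334e-05 -1.53060761e-04]
 [ 1.53126787e-04  1.24335372e-03 -9.99999215e-01]]
[[-9.99999671e-01  2.89751752e-04 -7.57337217e-04  6.74882505e-01]
 [ 5.04634734e-05  9.54404747e-01  2.98515622e-01 -8.22205485e-02]
 [ 8.09301659e-04  2.98515486e-01 -9.54404448e-01  3.84812068e-01]
 [ 0.00000000e+00  0.00000000e+00  0.00000000e+00  1.00000000e+00]] 0.08762485825590664
```

Emit:
{"api": "play_rows", "payload": {"rows": [{"slide": [0.21,0.27,-0.07],"delta_rot": [0,0,0],"fingers": 1},{"slide": [0.21,0.27,-0.07],"delta_rot": [0,0,0],"fingers": 1},{"slide": [0.21,0.27,-0.07],"delta_rot": [0,0,0],"fingers": 1},{"slide": [0.21,0.27,-0.07],"delta_rot": [0,0,0],"fingers": 1},{"slide": [0.21,0.27,-0.07],"delta_rot": [0,0,0],"fingers": 1},{"slide": [0,0,0],"delta_rot": [0,0,0],"fingers": 1},{"slide": [0,0,0],"delta_rot": [0,0,0],"fingers": 1}]}}

```text
time_s: 1.02
tcp_pos: [0.4725, -0.1576, 0.2792]
eef_rot: [-180.0, 0.0, -90.0]
contact_force: [0.6, 1.0, -0.9]
gripper_width: 0.0878
gripper_force: 0.0
```

Run:
```python
from h import *
import pickle
c=cam('wrist');pickle.dump(c,open('c1.pkl','wb'))
cv2.imwrite('pics/d.png',cv2.resize(c['img'],(800,600),interpolation=cv2.INTER_CUBIC))
s=r.get_state();print(s['tcp_pos'],s['eef_rot'],s['qd'],s['contact_force'])
```

```text
[ 0.47277236 -0.15726594  0.27884547] [ 1.79992549e+02  8.42843188e-03 -8.99971119e+01] [ 0.55275755  0.7987499   0.15099481 -0.07785286 -0.15239649  0.00866477] [ 0.47000196  0.39021777 -0.88513776]
```

View pics/d.png

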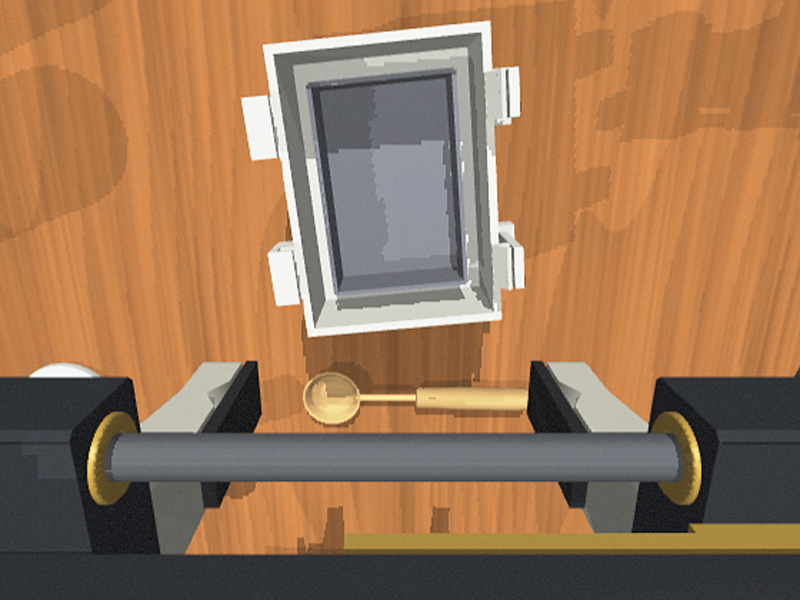

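The wrist view shows the tub rim corners at (264,45), (490,21), (500,319) and (308,336), with the catches on the left (+x). The spoon lies close by at y≈390.

Run:
```python
from h import *
import pickle
c=pickle.load(open('c1.pkl','rb'));cs=pickle.load(open('c0.pkl','rb'))
S,B=cs['scene'],cs['side']
f=lambda p,o,s:np.array(p,float)*s+o
w=np.array([(264,45),(490,21),(500,319),(308,336)],float)*.7
cat=np.array([(242,97),(250,160),(269,250),(276,305)],float)*.7
M=np.vstack([TUB,np.array([[79,-62,88.5],[79,-28,88.5],[79,28,88.5],[79,62,88.5]])/1000])
ta=f([(38,72),(340,48),(357,200),(40,220)],(190,165),(.1875,70/300))
tb=f([(30,112),(158,22),(375,122),(250,208)],(260,200),(.275,100/300))
W=[(c,[2,1,0,3],w)];C=[(c,[4,5,6,7],cat)]
x0=[.47,-.2,.09,.02]
print('wrist',fit(M,W,x0,True));print('w+c',fit(M,W+C,x0,True))
print('all',fit(M,W+C+[(S,[1,0,3,2],ta),(B,[0,3,2,1],tb)],x0,True))
p,_,_=fit(M,W+C,x0,True)
X=M@Ro.from_euler('z',p[2]).as_matrix().T+[p[0],p[1],p[3]]
print((proj(c,X)/.7).round())
print(ray(c,cs and w,0.1))
```

```text
wrist (array([ 0.47447413, -0.20069291,  0.09256001,  0.02639217]), np.float64(0.562426289249629), np.float64(0.31762454532331835))
w+c (array([ 0.47452129, -0.20082616,  0.09240932,  0.02633594]), np.float64(1.496435901693559), np.float64(0.6649321317602656))
all (array([ 0.47460476, -0.20077768,  0.09213807,  0.02655046]), np.float64(4.460081484330203), np.float64(1.079327633717522))
[[501. 319.]
 [490.  21.]
 [263.  45.]
 [307. 335.]
 [242.  98.]
 [252. 159.]
 [267. 252.]
 [276. 304.]]
[[ 0.54757057 -0.28444876  0.1       ]
 [ 0.41792418 -0.29686589  0.1       ]
 [ 0.40166932 -0.11642443  0.1       ]
 [ 0.53085141 -0.10419836  0.1       ]]
```

Emit:
{"api": "play_rows", "payload": {"rows": [{"slide": [-0.4,-0.07,0],"delta_rot": [0,0,0],"fingers": 1},{"slide": [-0.4,-0.07,0],"delta_rot": [0,0,0],"fingers": 1},{"slide": [-0.4,-0.07,0],"delta_rot": [0,0,0],"fingers": 1},{"slide": [-0.4,-0.07,0],"delta_rot": [0,0,0],"fingers": 1},{"slide": [-0.4,-0.07,0],"delta_rot": [0,0,0],"fingers": 1},{"slide": [-0.4,-0.07,0],"delta_rot": [0,0,0],"fingers": 1},{"slide": [-0.4,-0.07,0],"delta_rot": [0,0,0],"fingers": 1},{"slide": [-0.4,-0.07,0],"delta_rot": [0,0,0],"fingers": 1}]}}

```text
time_s: 2.08
tcp_pos: [0.5564, 0.3258, 0.2779]
eef_rot: [179.9, -0.1, -89.9]
contact_force: [1.4, -0.8, 0.4]
gripper_width: 0.0874
gripper_force: 0.0
```

Emit:
{"api": "play_rows", "payload": {"rows": [{"slide": [0,0,0],"delta_rot": [0,0,0],"fingers": 1},{"slide": [0,0,0],"delta_rot": [0,0,0],"fingers": 1}]}}

```text
time_s: 2.33
tcp_pos: [0.5561, 0.3234, 0.2775]
eef_rot: [179.9, -0.1, -89.9]
contact_force: [0.1, 0.0, -0.4]
gripper_width: 0.0873
gripper_force: 0.0
```

Run:
```python
from h import *
import pickle
c=cam('wrist');pickle.dump(c,open('c2.pkl','wb'))
cv2.imwrite('pics/e.png',cv2.resize(c['img'],(800,600),interpolation=cv2.INTER_CUBIC))
s=r.get_state();print(s['tcp_pos'],s['eef_rot'],s['qd'],s['contact_force'])
```

```text
[0.5562171  0.32265263 0.27813485] [ 1.79936576e+02 -7.11041913e-02 -8.99637668e+01] [-0.9947978  -1.40460303 -0.24907858  0.01649745  0.01184768 -0.07897644] [-0.15824359 -0.13336971 -0.4796538 ]
```

View pics/e.png

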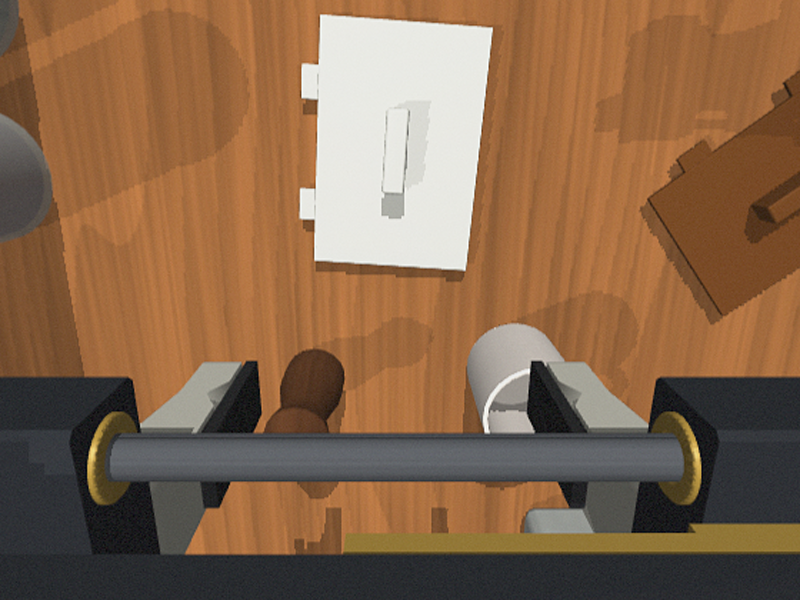

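The lid's top corners are at (321,14), (493,27), (466,271) and (314,261), with its tongues to the left (+x). The mill and mug stand beyond it at y≈370.

Run:
```python
from h import *
import pickle
c=pickle.load(open('c2.pkl','rb'))
w=np.array([(321,14),(493,27),(466,271),(314,261)],float)*.7
o=[(c,[2,1,0,3],w)]
print(fit(LID,o,[.555,.26,-.06,.008]));print(fit(LID,o,[.555,.26,-.06,.008],True))
# bar top check: corners of the bar top
print(ray(c,np.array([(387,108),(409,109),(404,194),(382,193)])*.7,.035).mean(0))
s=r.get_state();print(s['tcp_pos'],s['eef_rot'])
```

```text
(array([ 0.55456607,  0.25879214, -0.06714019]), np.float64(0.5388814863111122), np.float64(0.38781513547586227))
(array([ 0.55457573,  0.2588092 , -0.06714089,  0.00890819]), np.float64(0.6071764151640195), np.float64(0.3557012578175593))
[0.55478967 0.25862979 0.035     ]
[0.5562171  0.32265263 0.27813485] [ 1.79936576e+02 -7.11041913e-02 -8.99637668e+01]
```

Emit:
{"api": "play_rows", "payload": {"rows": [{"slide": [0.215,0.005,0],"delta_rot": [0,0,0],"fingers": 1},{"slide": [0.215,0.005,0],"delta_rot": [0,0,0],"fingers": 1},{"slide": [0,0,0.35],"delta_rot": [0,0,0.84],"fingers": 1},{"slide": [0,0,0.35],"delta_rot": [0,0,0],"fingers": 1},{"slide": [0,0,0.35],"delta_rot": [0,0,0],"fingers": 1},{"slide": [0,0,0.35],"delta_rot": [0,0,0],"fingers": 1},{"slide": [0,0,0],"delta_rot": [0,0,0],"fingers": 1},{"slide": [0,0,0],"delta_rot": [0,0,0],"fingers": 1}], "squeeze": 45}}

```text
time_s: 3.38
tcp_pos: [0.5563, 0.2578, 0.0715]
eef_rot: [-179.9, 0.1, -93.9]
contact_force: [-0.3, 0.4, 0.8]
gripper_width: 0.0873
gripper_force: 0.0
```

Emit:
{"api": "play_rows", "payload": {"rows": [{"slide": [-0.006,0.01,0.2],"delta_rot": [0,0,0],"fingers": 1},{"slide": [0,0,0.16],"delta_rot": [0,0,0],"fingers": 1},{"slide": [0,0,0.02],"delta_rot": [0,0,0],"fingers": 1},{"slide": [0,0,0],"delta_rot": [0,0,0],"fingers": 1},{"slide": [0,0,0],"delta_rot": [0,0,0],"fingers": 1}]}}

```text
time_s: 4.0
tcp_pos: [0.5546, 0.2598, 0.014]
eef_rot: [-179.9, 0.1, -93.8]
contact_force: [-0.7, -0.3, 0.4]
gripper_width: 0.0877
gripper_force: 0.0
```

Emit:
{"api": "play_rows", "payload": {"rows": [{"slide": [0,0,0],"delta_rot": [0,0,0],"fingers": -1},{"slide": [0,0,0],"delta_rot": [0,0,0],"fingers": -1},{"slide": [0,0,0],"delta_rot": [0,0,0],"fingers": -1},{"slide": [0,0,0],"delta_rot": [0,0,0],"fingers": -1},{"slide": [0,0,0],"delta_rot": [0,0,0],"fingers": -1},{"slide": [0,0,0],"delta_rot": [0,0,0],"fingers": -1}]}}

```text
time_s: 4.75
tcp_pos: [0.554, 0.2595, 0.0133]
eef_rot: [-179.9, 0.1, -93.8]
contact_force: [-1.9, -0.1, 7.6]
gripper_width: 0.0328
gripper_force: 3.1
```

Emit:
{"api": "play_rows", "payload": {"rows": [{"slide": [0,0,0],"delta_rot": [0,0,0],"fingers": -1},{"slide": [0,0,0],"delta_rot": [0,0,0],"fingers": -1},{"slide": [0,0,0],"delta_rot": [0,0,0],"fingers": -1},{"slide": [0,0,0],"delta_rot": [0,0,0],"fingers": -1}]}}

```text
time_s: 5.25
tcp_pos: [0.5542, 0.2596, 0.0133]
eef_rot: [-179.9, 0.1, -93.8]
contact_force: [-2.0, -0.2, 6.7]
gripper_width: 0.0159
gripper_force: 45.7
```

Emit:
{"api": "play_rows", "payload": {"rows": [{"slide": [0,0,-0.15],"delta_rot": [0,0,0],"fingers": -1},{"slide": [0,0,-0.3],"delta_rot": [0,0,0],"fingers": -1},{"slide": [0,0,-0.35],"delta_rot": [0,0,0],"fingers": -1},{"slide": [0,0,-0.35],"delta_rot": [0,0,-1],"fingers": -1},{"slide": [0,0,-0.25],"delta_rot": [0,0,-0.99],"fingers": -1},{"slide": [0.2,0.05,0],"delta_rot": [0,0,0],"fingers": -1},{"slide": [0.334,0.09,0],"delta_rot": [0,0,0],"fingers": -1},{"slide": [0.334,0.09,0],"delta_rot": [0,0,0],"fingers": -1}], "squeeze": 55}}

```text
time_s: 6.25
tcp_pos: [0.5296, 0.124, 0.2208]
eef_rot: [179.9, -0.0, -84.8]
contact_force: [1.0, -0.5, -1.6]
gripper_width: 0.0156
gripper_force: 55.7
```

Emit:
{"api": "play_rows", "payload": {"rows": [{"slide": [0.334,0.09,0],"delta_rot": [0,0,0],"fingers": -1},{"slide": [0.334,0.09,0],"delta_rot": [-0.5,0,0],"fingers": -1},{"slide": [0.334,0.09,0],"delta_rot": [-0.5,0,0],"fingers": -1},{"slide": [0.334,0.09,0],"delta_rot": [-0.5,0,0],"fingers": -1},{"slide": [0.334,0.09,0],"delta_rot": [-0.5,0,0],"fingers": -1},{"slide": [0.3,0.09,0],"delta_rot": [-0.4,0,0],"fingers": -1},{"slide": [0,0,0],"delta_rot": [0,0,0],"fingers": -1},{"slide": [0,0,0],"delta_rot": [0,0,0],"fingers": -1}]}}

```text
time_s: 7.25
tcp_pos: [0.477, -0.1757, 0.2266]
eef_rot: [168.9, 0.0, -84.8]
contact_force: [0.2, -0.7, -1.5]
gripper_width: 0.0157
gripper_force: 55.9
```

```bash
cat >> h.py <<'E'
TB=dict(x=0.4745,y=-0.2008,z=0.0264,yaw=0.0925)
TCPL=np.array([0,.0008,.0053])  # tcp in lid frame
Rtub=lambda:Ro.from_euler('z',TB['yaw']).as_matrix()
FL=np.array([[0,-1,0],[-1,0,0],[0,0,-1.]])  # tool axes in lid frame (columns)
def go(th,tx,tz,dy=0):
    """tip (tub x,z mm) at tilt th -> tool deltas in units of slide/delta_rot; also present tip pos"""
    s=r.get_state();p=np.array(s['tcp_pos']);R=Ro.from_euler('xyz',s['eef_rot'],degrees=True).as_matrix()
    t0=np.array([TB['x'],TB['y'],TB['z']])
    RL=Ro.from_euler('y',th).as_matrix()
    tip=np.array([tx,dy,tz])/1000
    P=t0+Rtub()@(tip+RL@(TCPL-[.0725,0,0])); RT=Rtub()@RL@FL
    rot=Ro.from_matrix(R.T@RT).as_rotvec()
    cur=Rtub().T@(p-t0)+Rtub().T@R@FL.T@(np.array([.0725,0,0])-TCPL)
    print('tip now mm',(cur*1000).round(1),'target tcp',P.round(4),'F',np.round(s['contact_force'],1),'t',s['time_s'])
    print('slide',(R.T@(P-p)/.15).round(3),'rot',(rot/.08).round(3))
E
python3 -c "
from h import *
go(.2,62,100)
c=cam('scene');d=cam('side')
f=lambda i:cv2.resize(i,(400,300),interpolation=cv2.INTER_CUBIC)
cv2.imwrite('pics/f.png',np.hstack([f(c['img'][120:260,150:340]),f(d['img'][120:300,230:470])]))
"
```

```text
tip now mm [ 74.9  23.8 181.1] target tcp [ 0.4665 -0.2007  0.146 ] F [ 0.2 -0.7 -1.5] t 7.25
slide [ 0.16  -0.02   0.543] rot [-0.085  0.013 -0.027]
```

View pics/f.png

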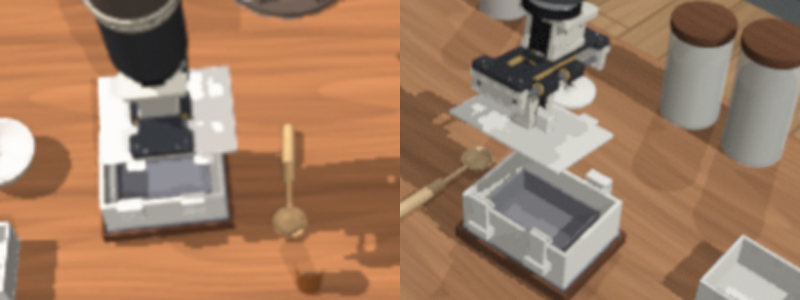

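The lid is held and tilted above the tub, with its tongues low on the +x side.

Emit:
{"api": "play_rows", "payload": {"rows": [{"slide": [0.08,-0.01,0.13],"delta_rot": [-0.08,0.01,-0.03],"fingers": -1},{"slide": [0.08,-0.01,0.2],"delta_rot": [0,0,0],"fingers": -1},{"slide": [0,0,0.2],"delta_rot": [0,0,0],"fingers": -1},{"slide": [0,0,0],"delta_rot": [0,0,0],"fingers": -1},{"slide": [0,0,0],"delta_rot": [0,0,0],"fingers": -1},{"slide": [0,0,0],"delta_rot": [0,0,0],"fingers": -1}]}}

```text
time_s: 8.1
tcp_pos: [0.4687, -0.2005, 0.15]
eef_rot: [168.8, -0.0, -84.5]
contact_force: [-0.2, -0.5, -2.5]
gripper_width: 0.0156
gripper_force: 55.9
```

```bash
python3 -c "
from h import *
go(.2,61,82)
c=cam('scene')
cv2.imwrite('pics/g.png',cv2.resize(c['img'][150:245,185:275],(800,600),interpolation=cv2.INTER_CUBIC))
t0=np.array([TB['x'],TB['y'],TB['z']])
for P in ([79,62,88.5],[79,28,88.5],[79,-28,88.5],[79,-62,88.5]): print(((proj(c,t0+Rtub()@np.array(P)/1000)-[185,150])*[800/90,600/95]).round())
s=r.get_state();R=Ro.from_euler('xyz',s['eef_rot'],degrees=True).as_matrix()
for P in ([72.5,57,4],[72.5,33,4],[72.5,-33,4],[72.5,-57,4],[60,90,5],[60,-90,5]):
  print('tongue',((proj(c,np.array(s['tcp_pos'])+R@FL.T@(np.array(P)/1000-TCPL))-[185,150])*[800/90,600/95]).round())
"
```

```text
tip now mm [ 64.3   0.2 104.2] target tcp [ 0.4655 -0.2008  0.128 ] F [-0.2 -0.5 -2.5] t 8.1
slide [-0.    -0.008  0.148] rot [-0.046 -0.016  0.031]
[[550. 405.]]
[[450. 412.]]
[[283. 424.]]
[[182. 431.]]
tongue [[528. 359.]]
tongue [[456. 364.]]
tongue [[259. 379.]]
tongue [[187. 384.]]
tongue [[623. 326.]]
tongue [[ 86. 366.]]
```

View pics/g.png

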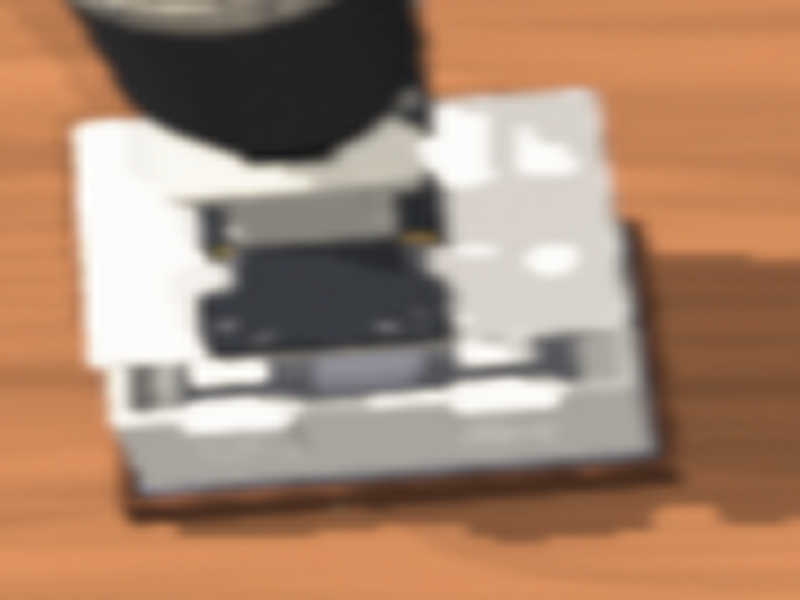

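The tongue tips (190–265, 385) and catches (185–295, 425) sit within about 1 mm of the model's projection. I'll lower to just above rim height.

Emit:
{"api": "play_rows", "payload": {"rows": [{"slide": [0,-0.008,0.07],"delta_rot": [-0.05,-0.02,0.03],"fingers": -1},{"slide": [0,0,0.075],"delta_rot": [0,0,0],"fingers": -1},{"slide": [0,0,0],"delta_rot": [0,0,0],"fingers": -1},{"slide": [0,0,0],"delta_rot": [0,0,0],"fingers": -1},{"slide": [0,0,0],"delta_rot": [0,0,0],"fingers": -1}]}}

```text
time_s: 8.78
tcp_pos: [0.4648, -0.2009, 0.1276]
eef_rot: [168.4, 0.0, -84.7]
contact_force: [-0.0, -0.9, -1.9]
gripper_width: 0.0156
gripper_force: 55.9
```

```bash
python3 -c "
from h import *
go(.2,61.5,77)"
```

```text
tip now mm [60.2 -0.1 81.5] target tcp [ 0.466  -0.2008  0.123 ] F [-0.  -0.9 -1.9] t 8.775
slide [-0.    -0.014  0.028] rot [ 0.024  0.009 -0.006]
```

Emit:
{"api": "play_rows", "payload": {"rows": [{"slide": [0,-0.014,0.028],"delta_rot": [0,0,0],"fingers": -1},{"slide": [0,0,0],"delta_rot": [0,0,0],"fingers": -1},{"slide": [0,0,0],"delta_rot": [0,0,0],"fingers": -1}]}}

```text
time_s: 9.15
tcp_pos: [0.4657, -0.2008, 0.1228]
eef_rot: [168.4, 0.0, -84.7]
contact_force: [-0.5, -0.7, -1.2]
gripper_width: 0.0158
gripper_force: 55.9
```

Emit:
{"api": "play_rows", "payload": {"rows": [{"slide": [0,-0.0013,0.0065],"delta_rot": [0,0,0],"fingers": -1},{"slide": [0,0,0],"delta_rot": [0,0,0],"fingers": -1},{"slide": [0,0,0],"delta_rot": [0,0,0],"fingers": -1}]}}

```text
time_s: 9.52
tcp_pos: [0.4657, -0.2008, 0.1218]
eef_rot: [168.4, 0.0, -84.7]
contact_force: [0.1, -0.3, -1.1]
gripper_width: 0.0157
gripper_force: 55.9
```

```bash
python3 -c "
from h import *
go(.2,61.5,75)"
```

```text
tip now mm [61.2 -0.  75.7] target tcp [ 0.466  -0.2008  0.121 ] F [ 0.1 -0.3 -1.1] t 9.525
slide [ 0.    -0.003  0.005] rot [ 0.03   0.011 -0.006]
```

Emit:
{"api": "play_rows", "payload": {"rows": [{"slide": [0,-0.001,0.005],"delta_rot": [0,0,0],"fingers": -1},{"slide": [0,0,0],"delta_rot": [0,0,0],"fingers": -1}]}}

```text
time_s: 9.78
tcp_pos: [0.4658, -0.2008, 0.1212]
eef_rot: [168.4, 0.0, -84.7]
contact_force: [-0.2, -0.2, -0.0]
gripper_width: 0.016
gripper_force: 56.1
```

Emit:
{"api": "play_rows", "payload": {"rows": [{"slide": [0,-0.001,0.005],"delta_rot": [0,0,0],"fingers": -1},{"slide": [0,0,0],"delta_rot": [0,0,0],"fingers": -1}]}}

```text
time_s: 10.02
tcp_pos: [0.4658, -0.2008, 0.1204]
eef_rot: [168.4, 0.0, -84.7]
contact_force: [-0.8, 1.0, 1.1]
gripper_width: 0.0155
gripper_force: 56.1
```

Emit:
{"api": "play_rows", "payload": {"rows": [{"slide": [0,-0.001,0.005],"delta_rot": [0,0,0],"fingers": -1},{"slide": [0,0,0],"delta_rot": [0,0,0],"fingers": -1}]}}

```text
time_s: 10.28
tcp_pos: [0.4658, -0.2008, 0.1195]
eef_rot: [168.4, 0.0, -84.7]
contact_force: [-0.7, 0.1, 0.8]
gripper_width: 0.0154
gripper_force: 56.1
```

Contact at the expected rim height: force rose about 3 N and the tub began to sink. I'll take this as the rim height, raise 1.7 mm and slide in.

```bash
python3 - <<'E'
from h import *
go(.2,61.5,75)
s=r.get_state()
TB['z']+= -0.0015
go(.2,61.5,76.7);go(.2,70.5,76.7)
E
sed -i "s/z=0.0264/z=0.0249/" h.py
```

```text
tip now mm [61.3 -0.  73.4] target tcp [ 0.466  -0.2008  0.121 ] F [-0.7  0.1  0.8] t 10.275
slide [-0.     0.001 -0.01 ] rot [ 0.029  0.01  -0.006]
tip now mm [61.3 -0.  74.9] target tcp [ 0.466  -0.2008  0.1212] F [-0.7  0.1  0.8] t 10.275
slide [-0.     0.001 -0.011] rot [ 0.029  0.01  -0.006]
tip now mm [61.3 -0.  74.9] target tcp [ 0.4749 -0.2     0.1212] F [-0.7  0.1  0.8] t 10.275
slide [-0.    -0.058 -0.023] rot [ 0.029  0.01  -0.006]
```

Emit:
{"api": "play_rows", "payload": {"rows": [{"slide": [0,0.001,-0.011],"delta_rot": [0,0,0],"fingers": -1},{"slide": [0,-0.015,-0.003],"delta_rot": [0,0,0],"fingers": -1},{"slide": [0,-0.015,-0.003],"delta_rot": [0,0,0],"fingers": -1},{"slide": [0,0,0],"delta_rot": [0,0,0],"fingers": -1}]}}

```text
time_s: 10.78
tcp_pos: [0.4706, -0.2003, 0.121]
eef_rot: [168.4, 0.0, -84.7]
contact_force: [-0.3, -0.0, -2.0]
gripper_width: 0.0155
gripper_force: 55.9
```

Emit:
{"api": "play_rows", "payload": {"rows": [{"slide": [0,-0.015,-0.003],"delta_rot": [0,0,0],"fingers": -1},{"slide": [0,-0.014,-0.003],"delta_rot": [0,0,0],"fingers": -1},{"slide": [0,0,0],"delta_rot": [0,0,0],"fingers": -1},{"slide": [0,0,0],"delta_rot": [0,0,0],"fingers": -1}]}}

```text
time_s: 11.28
tcp_pos: [0.4748, -0.1999, 0.1211]
eef_rot: [168.4, 0.0, -84.7]
contact_force: [-0.5, 0.0, -1.5]
gripper_width: 0.0159
gripper_force: 55.9
```

Run:
```python
from h import *
go(.2,70.5,76.7)
a=cam('scene');b=cam('side')
f=lambda i:cv2.resize(i,(400,300),interpolation=cv2.INTER_CUBIC)
cv2.imwrite('pics/i.png',np.hstack([f(a['img'][165:235,190:270]),f(b['img'][190:300,255:375])]))
```

```text
tip now mm [70.4  0.  76.5] target tcp [ 0.4749 -0.2     0.1212] F [-0.5  0.  -1.5] t 11.275
slide [ 0.    -0.    -0.001] rot [ 0.031  0.011 -0.006]
```

View pics/i.png

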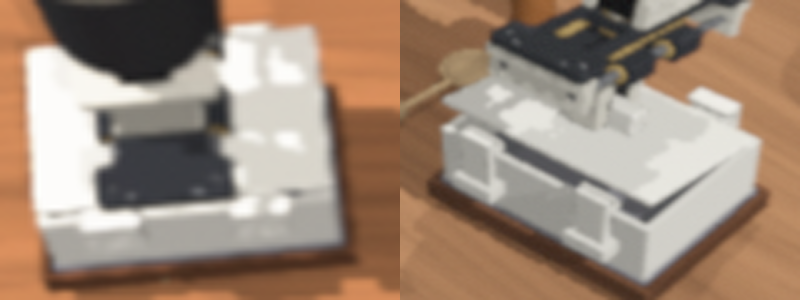

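Both tongues are under the catches and the clip edge is still up. I'll rotate down about the tips to 0.14 rad and then release.

```bash
python3 -c "
from h import *
go(.14,71.5,76.2)"
```

```text
tip now mm [70.3 -0.  76.5] target tcp [ 0.4749 -0.2     0.1165] F [ 0.8 -1.  -0.8] t 11.375
slide [ 0.    -0.007  0.031] rot [ 0.781  0.011 -0.007]
```

Emit:
{"api": "play_rows", "payload": {"rows": [{"slide": [0,-0.003,0.01],"delta_rot": [0.26,0,0],"fingers": -1},{"slide": [0,-0.002,0.01],"delta_rot": [0.26,0,0],"fingers": -1},{"slide": [0,-0.002,0.011],"delta_rot": [0.26,0,0],"fingers": -1},{"slide": [0,0,0],"delta_rot": [0,0,0],"fingers": -1},{"slide": [0,0,0],"delta_rot": [0,0,0],"fingers": -1}]}}

```text
time_s: 12.0
tcp_pos: [0.4751, -0.2, 0.1166]
eef_rot: [172.0, 0.0, -84.7]
contact_force: [0.7, 0.5, -1.0]
gripper_width: 0.0156
gripper_force: 55.9
```

```bash
python3 -c "
from h import *
go(.14,71.5,76)"
```

```text
tip now mm [71.8 -0.1 76.3] target tcp [ 0.4749 -0.2     0.1163] F [ 0.7  0.5 -1. ] t 12.0
slide [-0.     0.002  0.002] rot [-0.003  0.009 -0.007]
```

Emit:
{"api": "play_rows", "payload": {"rows": [{"slide": [0,0,0],"delta_rot": [0,0,0],"fingers": -0.3},{"slide": [0,0,0],"delta_rot": [0,0,0],"fingers": -0.3},{"slide": [0,0,0],"delta_rot": [0,0,0],"fingers": -0.3},{"slide": [0,0,-0.05],"delta_rot": [0,0,0],"fingers": -0.3},{"slide": [0,0,-0.15],"delta_rot": [0.5,0,0],"fingers": -0.3},{"slide": [0,0,-0.2],"delta_rot": [0.6,0,0],"fingers": -1},{"slide": [0,0,0],"delta_rot": [0.6,0,0],"fingers": -1},{"slide": [0,0,0],"delta_rot": [0,0,0],"fingers": -1}]}}

```text
time_s: 13.0
tcp_pos: [0.4819, -0.1994, 0.1771]
eef_rot: [179.9, 0.0, -84.8]
contact_force: [-0.7, -0.2, -0.1]
gripper_width: 0.006
gripper_force: 0.0
```

Run:
```python
from h import *
s=r.get_state();print(s['tcp_pos'],s['eef_rot'],s['gripper_width'],s['contact_force'])
a=cam('scene');b=cam('side')
f=lambda i:cv2.resize(i,(400,300),interpolation=cv2.INTER_CUBIC)
cv2.imwrite('pics/j.png',np.hstack([f(a['img'][165:235,190:270]),f(b['img'][190:300,255:375])]))
R=Ro.from_euler('xyz',s['eef_rot'],degrees=True).as_matrix()
t0=np.array([TB['x'],TB['y'],TB['z']])
for P in ([-38,50,125],[-38,-50,125]):
    W=t0+Rtub()@np.array(P)/1000; print(W.round(4),(R.T@(W-s['tcp_pos'])/.15).round(3))
```

```text
[ 0.48185397 -0.19935437  0.17707517] [ 1.79856760e+02  3.89042880e-02 -8.47540097e+01] 0.006018766529222526 [-0.68553784 -0.15940483 -0.09973883]
[ 0.432  -0.1545  0.1499] [-0.328  0.303  0.182]
[ 0.4413 -0.2541  0.1499] [0.339 0.302 0.182]
```

View pics/j.png

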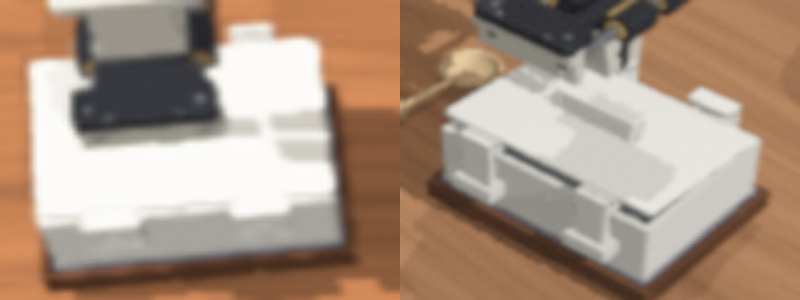

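The lid rests on the clip ramps with its tongues hooked. I'll go over the left press point with the fingers shut.

Emit:
{"api": "play_rows", "payload": {"rows": [{"slide": [-0.164,0.14,0],"delta_rot": [0,0,0],"fingers": -1},{"slide": [-0.164,0.136,0],"delta_rot": [0,0,0],"fingers": -1},{"slide": [0,0,0.15],"delta_rot": [0,0,0],"fingers": -1},{"slide": [0,0,0.12],"delta_rot": [0,0,0],"fingers": -1},{"slide": [0,0,0],"delta_rot": [0,0,0],"fingers": -1},{"slide": [0,0,0],"delta_rot": [0,0,0],"fingers": -1},{"slide": [0,0,0],"delta_rot": [0,0,0],"fingers": -1}]}}

```text
time_s: 13.98
tcp_pos: [0.4369, -0.1541, 0.1363]
eef_rot: [179.8, 0.0, -84.7]
contact_force: [0.1, 0.7, 1.0]
gripper_width: 0.0004
gripper_force: 0.0
```

Emit:
{"api": "play_rows", "payload": {"rows": [{"slide": [0,0,0.03],"delta_rot": [0,0,0],"fingers": -1},{"slide": [0,0,0.03],"delta_rot": [0,0,0],"fingers": -1},{"slide": [0,0,0],"delta_rot": [0,0,0],"fingers": -1}]}}

```text
time_s: 14.35
tcp_pos: [0.4359, -0.1541, 0.1262]
eef_rot: [179.7, 0.0, -84.7]
contact_force: [-0.1, 0.6, -0.8]
gripper_width: 0.0003
gripper_force: 0.0
```

Emit:
{"api": "play_rows", "payload": {"rows": [{"slide": [0,0,0.014],"delta_rot": [0,0,0],"fingers": -1},{"slide": [0,0,0.014],"delta_rot": [0,0,0],"fingers": -1},{"slide": [0,0,0],"delta_rot": [0,0,0],"fingers": -1}]}}

```text
time_s: 14.72
tcp_pos: [0.4362, -0.1541, 0.1223]
eef_rot: [179.8, 0.0, -84.7]
contact_force: [-0.9, -0.4, -0.7]
gripper_width: 0.0004
gripper_force: 0.0
```

Emit:
{"api": "play_rows", "payload": {"rows": [{"slide": [0,0,0.014],"delta_rot": [0,0,0],"fingers": -1},{"slide": [0,0,0],"delta_rot": [0,0,0],"fingers": -1}]}}

```text
time_s: 14.98
tcp_pos: [0.4362, -0.1541, 0.1202]
eef_rot: [179.8, 0.0, -84.7]
contact_force: [0.0, 0.0, -0.4]
gripper_width: 0.0
gripper_force: 0.0
```

Emit:
{"api": "play_rows", "payload": {"rows": [{"slide": [0,0,0.014],"delta_rot": [0,0,0],"fingers": -1},{"slide": [0,0,0],"delta_rot": [0,0,0],"fingers": -1}]}}

```text
time_s: 15.22
tcp_pos: [0.4361, -0.1541, 0.1181]
eef_rot: [179.8, 0.0, -84.7]
contact_force: [-0.1, -0.0, 0.5]
gripper_width: 0.0007
gripper_force: 0.0
```

Emit:
{"api": "play_rows", "payload": {"rows": [{"slide": [0,0,0.014],"delta_rot": [0,0,0],"fingers": -1},{"slide": [0,0,0],"delta_rot": [0,0,0],"fingers": -1}]}}

```text
time_s: 15.48
tcp_pos: [0.4363, -0.1541, 0.1161]
eef_rot: [179.8, 0.0, -84.7]
contact_force: [0.6, 0.2, 1.0]
gripper_width: 0.0007
gripper_force: 0.1
```

Emit:
{"api": "play_rows", "payload": {"rows": [{"slide": [0,0,0.01],"delta_rot": [0,0,0],"fingers": -1},{"slide": [0,0,0],"delta_rot": [0,0,0],"fingers": -1}]}}

```text
time_s: 15.72
tcp_pos: [0.4363, -0.1541, 0.1146]
eef_rot: [179.8, 0.0, -84.7]
contact_force: [-0.3, -0.4, 0.7]
gripper_width: 0.0009
gripper_force: 0.2
```

Emit:
{"api": "play_rows", "payload": {"rows": [{"slide": [0,0,0.01],"delta_rot": [0,0,0],"fingers": -1},{"slide": [0,0,0],"delta_rot": [0,0,0],"fingers": -1}]}}

```text
time_s: 15.98
tcp_pos: [0.4363, -0.1541, 0.1132]
eef_rot: [179.8, 0.0, -84.7]
contact_force: [-0.8, 0.6, 2.5]
gripper_width: 0.0006
gripper_force: 1.0
```

Emit:
{"api": "play_rows", "payload": {"rows": [{"slide": [0,0,0.01],"delta_rot": [0,0,0],"fingers": -1},{"slide": [0,0,0],"delta_rot": [0,0,0],"fingers": -1}]}}

```text
time_s: 16.23
tcp_pos: [0.4362, -0.1541, 0.1118]
eef_rot: [179.8, 0.0, -84.7]
contact_force: [-1.6, 0.9, 3.9]
gripper_width: 0.0001
gripper_force: 2.4
```

Emit:
{"api": "play_rows", "payload": {"rows": [{"slide": [0,0,0.01],"delta_rot": [0,0,0],"fingers": -1},{"slide": [0,0,0],"delta_rot": [0,0,0],"fingers": -1}]}}

```text
time_s: 16.48
tcp_pos: [0.4361, -0.1541, 0.1104]
eef_rot: [179.8, 0.0, -84.7]
contact_force: [-0.9, 0.8, 5.8]
gripper_width: 0.0005
gripper_force: 3.0
```

Emit:
{"api": "play_rows", "payload": {"rows": [{"slide": [0,0,0.01],"delta_rot": [0,0,0],"fingers": -1},{"slide": [0,0,0],"delta_rot": [0,0,0],"fingers": -1}]}}

```text
time_s: 16.73
tcp_pos: [0.4361, -0.1541, 0.109]
eef_rot: [179.8, 0.0, -84.7]
contact_force: [-2.3, 1.3, 7.3]
gripper_width: 0.0001
gripper_force: 3.7
```

Emit:
{"api": "play_rows", "payload": {"rows": [{"slide": [0,0,0.01],"delta_rot": [0,0,0],"fingers": -1},{"slide": [0,0,0],"delta_rot": [0,0,0],"fingers": -1}]}}

```text
time_s: 16.98
tcp_pos: [0.4359, -0.1541, 0.1072]
eef_rot: [179.8, 0.0, -84.7]
contact_force: [-0.6, -0.7, 3.6]
gripper_width: 0.0005
gripper_force: 1.6
```

Emit:
{"api": "play_rows", "payload": {"rows": [{"slide": [0,0,0.01],"delta_rot": [0,0,0],"fingers": -1},{"slide": [0,0,0],"delta_rot": [0,0,0],"fingers": -1}]}}

```text
time_s: 17.23
tcp_pos: [0.436, -0.154, 0.1054]
eef_rot: [179.8, 0.1, -84.7]
contact_force: [0.1, -0.3, -0.1]
gripper_width: 0.0003
gripper_force: 0.0
```

Emit:
{"api": "play_rows", "payload": {"rows": [{"slide": [0,0,0.01],"delta_rot": [0,0,0],"fingers": -1},{"slide": [0,0,0],"delta_rot": [0,0,0],"fingers": -1}]}}

```text
time_s: 17.48
tcp_pos: [0.4362, -0.154, 0.1039]
eef_rot: [179.8, 0.0, -84.7]
contact_force: [-0.2, 0.7, 0.8]
gripper_width: 0.0002
gripper_force: 0.3
```

Emit:
{"api": "play_rows", "payload": {"rows": [{"slide": [0,0,0.007],"delta_rot": [0,0,0],"fingers": -1},{"slide": [0,0,0],"delta_rot": [0,0,0],"fingers": -1}]}}

```text
time_s: 17.73
tcp_pos: [0.4362, -0.1541, 0.1031]
eef_rot: [179.8, 0.0, -84.7]
contact_force: [-0.8, 0.2, 3.3]
gripper_width: 0.0006
gripper_force: 1.4
```

Emit:
{"api": "play_rows", "payload": {"rows": [{"slide": [0,0,0.007],"delta_rot": [0,0,0],"fingers": -1},{"slide": [0,0,0],"delta_rot": [0,0,0],"fingers": -1}]}}

```text
time_s: 17.98
tcp_pos: [0.4361, -0.1541, 0.1019]
eef_rot: [179.8, 0.0, -84.7]
contact_force: [-1.0, 0.2, 2.3]
gripper_width: 0.0007
gripper_force: 0.9
```

Emit:
{"api": "play_rows", "payload": {"rows": [{"slide": [0,0,0.007],"delta_rot": [0,0,0],"fingers": -1},{"slide": [0,0,0],"delta_rot": [0,0,0],"fingers": -1}]}}

```text
time_s: 18.23
tcp_pos: [0.4361, -0.1541, 0.1013]
eef_rot: [179.8, 0.0, -84.7]
contact_force: [-1.7, 0.5, 7.2]
gripper_width: 0.0005
gripper_force: 3.5
```

Emit:
{"api": "play_rows", "payload": {"rows": [{"slide": [0,0,0.005],"delta_rot": [0,0,0],"fingers": -1},{"slide": [0,0,0],"delta_rot": [0,0,0],"fingers": -1}]}}

```text
time_s: 18.48
tcp_pos: [0.4362, -0.1542, 0.1006]
eef_rot: [179.8, 0.0, -84.7]
contact_force: [-3.0, 0.5, 8.6]
gripper_width: 0.0007
gripper_force: 4.1
```

Emit:
{"api": "play_rows", "payload": {"rows": [{"slide": [0,0,0.005],"delta_rot": [0,0,0],"fingers": -1},{"slide": [0,0,0],"delta_rot": [0,0,0],"fingers": -1}]}}

```text
time_s: 18.73
tcp_pos: [0.4362, -0.1541, 0.1003]
eef_rot: [179.8, 0.0, -84.7]
contact_force: [-4.9, 1.7, 12.4]
gripper_width: 0.001
gripper_force: 6.7
```

Emit:
{"api": "play_rows", "payload": {"rows": [{"slide": [0,0,0.004],"delta_rot": [0,0,0],"fingers": -1},{"slide": [0,0,0],"delta_rot": [0,0,0],"fingers": -1}]}}

```text
time_s: 18.98
tcp_pos: [0.4362, -0.1542, 0.1]
eef_rot: [179.8, 0.0, -84.7]
contact_force: [-6.1, 3.3, 17.7]
gripper_width: 0.0002
gripper_force: 8.7
```

Emit:
{"api": "play_rows", "payload": {"rows": [{"slide": [0,0,0.004],"delta_rot": [0,0,0],"fingers": -1},{"slide": [0,0,0],"delta_rot": [0,0,0],"fingers": -1}]}}

```text
time_s: 19.23
tcp_pos: [0.4362, -0.1542, 0.0998]
eef_rot: [179.8, 0.0, -84.7]
contact_force: [-7.2, 3.7, 22.0]
gripper_width: 0.0003
gripper_force: 10.8
```

22 N at a stiffness of about 20 N/mm means the left side is solid on the rim. I'll go to the right press point.

Emit:
{"api": "play_rows", "payload": {"rows": [{"slide": [0,0,-0.1],"delta_rot": [0,0,0],"fingers": -1},{"slide": [0,0,-0.13],"delta_rot": [0,0,0],"fingers": -1},{"slide": [0.333,0,0],"delta_rot": [0,0,0],"fingers": -1},{"slide": [0.333,0,0],"delta_rot": [0,0,0],"fingers": -1},{"slide": [0,0,0],"delta_rot": [0,0,0],"fingers": -1},{"slide": [0,0,0],"delta_rot": [0,0,0],"fingers": -1},{"slide": [0,0,0],"delta_rot": [0,0,0],"fingers": -1}]}}

```text
time_s: 20.1
tcp_pos: [0.4454, -0.2528, 0.1326]
eef_rot: [179.8, 0.1, -84.7]
contact_force: [0.3, -0.4, 0.5]
gripper_width: 0.0008
gripper_force: 0.0
```

Run:
```python
from h import *
s=r.get_state();print(s['tcp_pos'],s['contact_force'],Rtub().T@(np.array(s['tcp_pos'])-[TB['x'],TB['y'],TB['z']]))
b=cam('side');w=cam('scene')
f=lambda i:cv2.resize(i,(400,300),interpolation=cv2.INTER_CUBIC)
cv2.imwrite('pics/k.png',f(b['img'][190:300,255:375]))
```

```text
[ 0.44536895 -0.25275075  0.1326448 ] [ 0.3402024  -0.36732765  0.50041498] [-0.0338051  -0.04903788  0.1077448 ]
```

View pics/k.png

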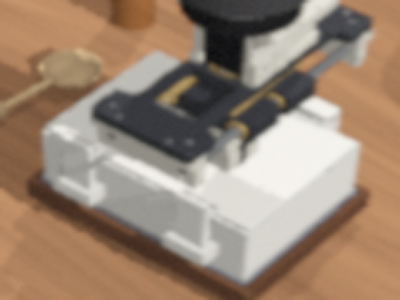

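The lid looks seated at the left clip. The tub has sunk into its liner. Pressing the right side now.

Emit:
{"api": "play_rows", "payload": {"rows": [{"slide": [0,0,0.06],"delta_rot": [0,0,0],"fingers": -1},{"slide": [0,0,0.06],"delta_rot": [0,0,0],"fingers": -1},{"slide": [0,0,0],"delta_rot": [0,0,0],"fingers": -1},{"slide": [0,0,0],"delta_rot": [0,0,0],"fingers": -1}]}}

```text
time_s: 20.7
tcp_pos: [0.4454, -0.2536, 0.1146]
eef_rot: [179.8, 0.0, -84.7]
contact_force: [0.1, 0.8, -0.1]
gripper_width: 0.0006
gripper_force: 0.0
```

Emit:
{"api": "play_rows", "payload": {"rows": [{"slide": [0,0,0.014],"delta_rot": [0,0,0],"fingers": -1},{"slide": [0,0,0],"delta_rot": [0,0,0],"fingers": -1}]}}

```text
time_s: 20.95
tcp_pos: [0.4454, -0.2536, 0.1126]
eef_rot: [179.8, 0.0, -84.7]
contact_force: [-0.4, 0.1, -0.3]
gripper_width: 0.0002
gripper_force: 0.0
```

Emit:
{"api": "play_rows", "payload": {"rows": [{"slide": [0,0,0.014],"delta_rot": [0,0,0],"fingers": -1},{"slide": [0,0,0],"delta_rot": [0,0,0],"fingers": -1}]}}

```text
time_s: 21.2
tcp_pos: [0.4452, -0.2535, 0.1104]
eef_rot: [179.8, 0.1, -84.7]
contact_force: [-0.3, 0.0, 0.4]
gripper_width: 0.0006
gripper_force: 0.0
```

Emit:
{"api": "play_rows", "payload": {"rows": [{"slide": [0,0,0.012],"delta_rot": [0,0,0],"fingers": -1},{"slide": [0,0,0],"delta_rot": [0,0,0],"fingers": -1}]}}

```text
time_s: 21.45
tcp_pos: [0.4453, -0.2535, 0.1086]
eef_rot: [179.8, 0.0, -84.7]
contact_force: [0.0, 0.3, -0.1]
gripper_width: 0.0005
gripper_force: 0.0
```

Emit:
{"api": "play_rows", "payload": {"rows": [{"slide": [0,0,0.01],"delta_rot": [0,0,0],"fingers": -1},{"slide": [0,0,0],"delta_rot": [0,0,0],"fingers": -1}]}}

```text
time_s: 21.7
tcp_pos: [0.4453, -0.2535, 0.1071]
eef_rot: [179.8, 0.0, -84.7]
contact_force: [0.5, 0.3, 0.6]
gripper_width: 0.0003
gripper_force: 0.0
```

Emit:
{"api": "play_rows", "payload": {"rows": [{"slide": [0,0,0.007],"delta_rot": [0,0,0],"fingers": -1},{"slide": [0,0,0],"delta_rot": [0,0,0],"fingers": -1}]}}

```text
time_s: 21.95
tcp_pos: [0.4453, -0.2535, 0.1061]
eef_rot: [179.8, 0.0, -84.7]
contact_force: [0.4, 0.2, 0.2]
gripper_width: 0.0004
gripper_force: 0.0
```

Emit:
{"api": "play_rows", "payload": {"rows": [{"slide": [0,0,0.007],"delta_rot": [0,0,0],"fingers": -1},{"slide": [0,0,0],"delta_rot": [0,0,0],"fingers": -1}]}}

```text
time_s: 22.2
tcp_pos: [0.4453, -0.2535, 0.105]
eef_rot: [179.8, 0.0, -84.7]
contact_force: [-0.4, 0.5, -0.4]
gripper_width: 0.0004
gripper_force: 0.0
```

Emit:
{"api": "play_rows", "payload": {"rows": [{"slide": [0,0,0.007],"delta_rot": [0,0,0],"fingers": -1},{"slide": [0,0,0],"delta_rot": [0,0,0],"fingers": -1}]}}

```text
time_s: 22.45
tcp_pos: [0.4453, -0.2535, 0.104]
eef_rot: [179.8, 0.0, -84.7]
contact_force: [0.9, 1.2, 0.5]
gripper_width: 0.0001
gripper_force: 0.0
```

Emit:
{"api": "play_rows", "payload": {"rows": [{"slide": [0,0,0.007],"delta_rot": [0,0,0],"fingers": -1},{"slide": [0,0,0],"delta_rot": [0,0,0],"fingers": -1}]}}

```text
time_s: 22.7
tcp_pos: [0.4453, -0.2535, 0.1029]
eef_rot: [179.8, 0.0, -84.7]
contact_force: [0.4, -0.7, 0.3]
gripper_width: 0.0004
gripper_force: 0.0
```

Emit:
{"api": "play_rows", "payload": {"rows": [{"slide": [0,0,0.007],"delta_rot": [0,0,0],"fingers": -1},{"slide": [0,0,0],"delta_rot": [0,0,0],"fingers": -1}]}}

```text
time_s: 22.95
tcp_pos: [0.4453, -0.2535, 0.1019]
eef_rot: [179.8, 0.0, -84.7]
contact_force: [-1.0, 0.5, 0.8]
gripper_width: 0.0003
gripper_force: 0.0
```

Emit:
{"api": "play_rows", "payload": {"rows": [{"slide": [0,0,0.005],"delta_rot": [0,0,0],"fingers": -1},{"slide": [0,0,0],"delta_rot": [0,0,0],"fingers": -1}]}}

```text
time_s: 23.2
tcp_pos: [0.4454, -0.2535, 0.1012]
eef_rot: [179.8, 0.0, -84.7]
contact_force: [0.6, 0.0, -0.0]
gripper_width: 0.0005
gripper_force: 0.0
```

Emit:
{"api": "play_rows", "payload": {"rows": [{"slide": [0,0,0.005],"delta_rot": [0,0,0],"fingers": -1},{"slide": [0,0,0],"delta_rot": [0,0,0],"fingers": -1}]}}

```text
time_s: 23.45
tcp_pos: [0.4454, -0.2536, 0.1009]
eef_rot: [179.8, 0.0, -84.7]
contact_force: [-2.2, 1.5, 4.8]
gripper_width: 0.0002
gripper_force: 2.4
```

Emit:
{"api": "play_rows", "payload": {"rows": [{"slide": [0,0,0.004],"delta_rot": [0,0,0],"fingers": -1},{"slide": [0,0,0],"delta_rot": [0,0,0],"fingers": -1}]}}

```text
time_s: 23.7
tcp_pos: [0.4454, -0.2536, 0.1006]
eef_rot: [179.8, 0.0, -84.7]
contact_force: [-1.5, 1.1, 9.9]
gripper_width: 0.0005
gripper_force: 4.2
```

Emit:
{"api": "play_rows", "payload": {"rows": [{"slide": [0,0,0.004],"delta_rot": [0,0,0],"fingers": -1},{"slide": [0,0,0],"delta_rot": [0,0,0],"fingers": -1}]}}

```text
time_s: 23.95
tcp_pos: [0.4454, -0.2537, 0.1004]
eef_rot: [179.8, 0.0, -84.7]
contact_force: [-3.5, 2.5, 11.8]
gripper_width: 0.0005
gripper_force: 6.0
```

Emit:
{"api": "play_rows", "payload": {"rows": [{"slide": [0,0,0.004],"delta_rot": [0,0,0],"fingers": -1},{"slide": [0,0,0],"delta_rot": [0,0,0],"fingers": -1}]}}

```text
time_s: 24.2
tcp_pos: [0.4455, -0.2537, 0.1002]
eef_rot: [179.8, 0.0, -84.7]
contact_force: [-5.2, 4.0, 15.6]
gripper_width: 0.0001
gripper_force: 7.8
```

Emit:
{"api": "play_rows", "payload": {"rows": [{"slide": [0,0,0.004],"delta_rot": [0,0,0],"fingers": -1},{"slide": [0,0,0],"delta_rot": [0,0,0],"fingers": -1}]}}

```text
time_s: 24.45
tcp_pos: [0.4455, -0.2537, 0.0999]
eef_rot: [179.8, -0.0, -84.7]
contact_force: [-5.9, 4.6, 18.6]
gripper_width: 0.0
gripper_force: 9.6
```

Emit:
{"api": "play_rows", "payload": {"rows": [{"slide": [0,0,-0.1],"delta_rot": [0,0,0],"fingers": -1},{"slide": [0,0,-0.1],"delta_rot": [0,0,0],"fingers": -1},{"slide": [0.02,-0.24,0],"delta_rot": [0,0,0],"fingers": -1},{"slide": [0,-0.24,0],"delta_rot": [0,0,0],"fingers": -1},{"slide": [0,0,0.08],"delta_rot": [0,0,0],"fingers": -1},{"slide": [0,0,0.06],"delta_rot": [0,0,0],"fingers": -1},{"slide": [0,0,0],"delta_rot": [0,0,0],"fingers": -1},{"slide": [0,0,0],"delta_rot": [0,0,0],"fingers": -1}]}}

```text
time_s: 25.45
tcp_pos: [0.517, -0.2501, 0.1072]
eef_rot: [179.8, 0.0, -84.7]
contact_force: [0.6, 0.3, -0.9]
gripper_width: 0.0006
gripper_force: 0.0
```

Emit:
{"api": "play_rows", "payload": {"rows": [{"slide": [0,0,0.013],"delta_rot": [0,0,0],"fingers": -1},{"slide": [0,0,0.013],"delta_rot": [0,0,0],"fingers": -1},{"slide": [0,0,0],"delta_rot": [0,0,0],"fingers": -1}]}}

```text
time_s: 25.82
tcp_pos: [0.5172, -0.2499, 0.1028]
eef_rot: [179.8, 0.0, -84.7]
contact_force: [0.2, -0.4, 0.0]
gripper_width: 0.0007
gripper_force: 0.0
```

Emit:
{"api": "play_rows", "payload": {"rows": [{"slide": [0,0,0.007],"delta_rot": [0,0,0],"fingers": -1},{"slide": [0,0,0],"delta_rot": [0,0,0],"fingers": -1}]}}

```text
time_s: 26.08
tcp_pos: [0.5173, -0.2499, 0.1018]
eef_rot: [179.8, 0.0, -84.7]
contact_force: [0.2, 0.2, -0.2]
gripper_width: 0.0004
gripper_force: 0.0
```

Emit:
{"api": "play_rows", "payload": {"rows": [{"slide": [0,0,0.007],"delta_rot": [0,0,0],"fingers": -1},{"slide": [0,0,0],"delta_rot": [0,0,0],"fingers": -1}]}}

```text
time_s: 26.32
tcp_pos: [0.5174, -0.25, 0.101]
eef_rot: [179.8, 0.0, -84.7]
contact_force: [-0.9, 0.7, 2.9]
gripper_width: 0.0004
gripper_force: 1.3
```

The +x side touches at the same height (0.101 m), so the lid lies level and fully home. I'll retract and hand in.

Emit:
{"api": "play_rows", "payload": {"rows": [{"slide": [0,0,-0.2],"delta_rot": [0,0,0],"fingers": -1},{"slide": [0,0,-0.35],"delta_rot": [0,0,0],"fingers": -1},{"slide": [0,0,-0.35],"delta_rot": [0,0,0],"fingers": -1},{"slide": [0,0,0],"delta_rot": [0,0,0],"fingers": -1},{"slide": [0,0,0],"delta_rot": [0,0,0],"fingers": -1}]}}

```text
time_s: 26.95
tcp_pos: [0.5176, -0.2497, 0.2355]
eef_rot: [179.8, 0.1, -84.7]
contact_force: [-0.9, 0.5, -1.3]
gripper_width: 0.0007
gripper_force: 0.0
```

```bash
python3 -c "
from plant import r
print(r.close_job())"
```

```text
the job is handed in; nothing more can be done
None
```

I closed the tub and handed the job in at about 27 s; no verdict came back, and the clips being snapped is inferred from touch: both press points and one point on the catch side sit level at 0.101 m, with at most about 22 N measured while pressing.

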